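# Load a circuit board into the test jig and hold its lever level

### The job

Pick the circuit board off its stand by its long edges, without touching the component side, and set it (no dropping) flat on the ledges of the test jig's nest, between the pins, white connector towards the lever's pivot, and let go. Then push the spring lever down by its handle until the lever is level and finish while still holding it so, as it springs up when released. Leave the spool, tip cleaner and screwdriver where they are.

Things in the scene. Friction and masses are not known exactly. Their poses are not given: they have to be found in the camera images.
- board: Green circuit board, 80 (x) x 50 (y) x 4 mm, 60 g, level, components up. Origin: centre of its underside, z up; +x is the connector end, starts within 0.75 rad of world +x. Components cover 74 x 44 mm of the top, so a 3 mm rim is bare. Grasp across y (50 mm) at mid length, fingertips about 7 mm below the underside: there is free space below both long edges.
- components: Component side of the board, fixed to it, same origin and axes: a 74 x 44 mm slab standing 1.5 mm above the 4 mm plate, with parts on it up to 13 mm above the board's underside. The fingers must not touch it.
- connector (a point): Top of the white connector (12 x 30 mm) on the board: x = +29, y = 0, z = +13 mm in the board's frame. It marks the end that goes towards the lever's pivot (+x of the jig).
- stand: Fixed small stand, 78 x 40 x 22 mm, under the board: two white rails, 8 mm wide (x), 40 mm long (y), at x = +-33 mm, tops 22 mm above the table. Origin: centre of its underside. The board's yaw on it differs by up to 0.4 rad. Stand and jig may be on either side of the bench.
- jig: Fixed aluminium test jig with a 12 mm base plate, x -105 to 105, y -75 to 160 mm. Origin: on the table under the nest's centre; z up, x towards the lever's pivot end (within 0.3 rad of world +x), y towards the lever. Beside the middle of the nest's long sides the space is free down to the plate for fingers. Small probes between the ledges rise with the lever and do not push the board.
- nest (a point): Centre of the nest, at the top of its ledges: x = y = 0, z = 34 mm in the jig. The board's underside rests here, its x along the jig's x. Black ledges 8 x 40 mm at x = +-33. Eight steel pins, diameter 8, at (+-45.5, +-12) and (+-33, +-30.5) mm leave 1.5 mm clearance round the board; their tops are 48 mm above the table, tapering to diameter 2 over the top 9 mm.
- lever (a joint): Lever angle, rad: 0 at rest (handle raised 0.44 above level), 0.44 level, 0.70 lower stop; grows as the handle is pushed down. Spring: 2.6 N at the handle to start, 7 N at level, 10 N at the stop. Hinge axis along the jig's y at x = 60, y = 120, z = 70 mm in the jig, between cheeks 86 mm high; a flat steel bar 14 mm wide, 10 thick, runs from it towards -x.
- handle (a point): Black round grip across the lever's end, diameter 22, 60 mm long along the jig's y. This point: its centre, 115 mm from the hinge axis. In the jig's frame the centre is at x = -55, y = 120, z = 70 mm when level (top 81 mm above the table) and x = -44, z = 119 mm at rest (top 130 mm: carry things higher). Its frame turns with the lever.
- spool: Wire spool standing on end, diameter 52, 40 mm high, origin at the centre of its underside. Bystander.
- tip_cleaner: Steel cup with a ball of brass wool, diameter 66, 50 mm high, origin at the centre of its underside. Bystander.
- screwdriver: Screwdriver with a yellow handle, 170 mm long, lying along its x. Bystander.
There are look-alikes about, which are no part of the job. What is meant by the board is not pink, and is the smaller of those in its own colour.

How it is judged:
By the outcome, as a careful person would: the job done as asked, in the order asked, and still so for the second after the job is handed in, while the arm keeps its last pose, push and grip.
It also fails if it takes over 51 s, if anything falls off the work surface, if the arm or the gripper's body presses on something with over 40 N, if the wrist force passes 120 N, or if a joint passes its speed limit or range.

### The arm

A 7-joint arm with a two-finger parallel gripper is mounted at the origin on the work surface. World frame = base frame: x ahead of the robot, y to its left, z up, the work surface at z = 0. Lengths are in mm, angles in rad, forces in N, time in s.
With the tool pointing down it reaches from about 425 to 950 mm from the base axis. Payload 16.7 kg.
Tool frame: the origin (TCP) lies at the very end of the fingers, on their centre line; the grasp point (between the pads) lies 19 mm behind it; z points along the fingers, y is the line along which they close (so a half turn about z gives the same grasp; the last joint's range is limited). The gripper opens to 94 mm and grips with 3 to 60 N. Pads are 16 mm wide; open, the fingers measure 119 mm over their backs; the gripper's body (75 mm by 177 mm) begins 78 mm behind the grasp point.
Start: joints at [1.113, 0.426, 0.074, 1.606, -0.034, 1.111, -0.067], TCP at [205.112, -643.042, 205.467] pointing down, gripper open.
Joint ranges: [-2.85, 2.85], [-0.5, 2.14], [-1.23, 1.37], [0.21, 2.46], [-1.02, 4.16], [0.16, 2.05], [-2.73, 2.73]. Speed limits (rad/s): [1.89, 1.89, 2.39, 2.39, 3.01, 3.01, 3.01].

### API

Orientations are given as [roll, pitch, yaw] about the fixed x, y, z axes, in that order (R = Rz(yaw) Ry(pitch) Rx(roll)).
In Python, from plant import manip gives the robot as it stands. Calls block until the motion is done:
- manip.move_ptp(position, orientation): joint-space move of the TCP to a pose.
- manip.move_linear(position, attitude=None, max_speed=150): straight line of the TCP; attitude=None keeps the orientation; max_speed is the mean speed in mm/s.
- manip.goto_joints(angles): joint-space move.
- manip.move_gripper(opening, grasp_force=None): finger opening in mm; grasp_force is the grip in N (None keeps the last); returns when the fingers have stopped.
- manip.pause(seconds).
- manip.inverse_kinematics(position, orientation): joint angles nearest the present ones, or None.
- manip.capture(name): name is "scene" or "top" or "wrist"; returns (picture, depth): 420x560x3 uint8, blue, green, red; 420x560 float32, mm along the optical axis (not along the pixel's ray), 0 where there is no reading.
- manip.camera_model(name): a dict with "fx", "fy", "cx", "cy" (pixels), "R" (3x3) and "t" (3): a world point X has camera coordinates R X + t; the wrist camera has in their place "mount" (4x4, takes a point from camera to tool coordinates, whose origin is the TCP and whose axes are the flange's). Camera axes: x right, y down, z forward; pixel columns grow to the right and rows downward; lengths in mm; the calibration is good to about 2 mm. A picture is of the moment at which its call begins: read the wrist's pose just before it. camera_model takes no time and is no camera call.
A pose or a line that the arm cannot do raises manip.Unreachable and nothing moves.
- manip.finish_job(): hands the job in; it is judged then, once.
Trained networks look in the newest picture that a camera, given by its name, has taken for a name from the list of things; names that differ only in an ending like _2 or _b are one class to them, and where a whole thing is asked for, a point or a joint stands for the part that bears it (a point fixed in the world has none). Each returns a list of dicts, best first, with "conf" (0 to 1); they miss things now and then, are a little off and sometimes report something else, mostly with a low value. They report only what shows in the picture. A call takes as long as a camera call. They do not tell look-alikes from the thing itself.
- manip.regions_of(camera, label): "region" (420x560 bool, what is visible of it) and "at" ([column, row] in pixels, amid what is visible of it).
Readings, each from a call of its own:
- manip.read_time(): time.
- manip.read_q(): joint angles.
- manip.read_qd(): joint speeds.
- manip.read_effort(): joint torques, N m.
- manip.read_position(): TCP position.
- manip.read_orientation(): TCP orientation.
- manip.read_contact_force(): force on the tool from outside, world axes, zero at the start.
- manip.read_ft_torque(): the same for the moment, N m.
- manip.read_gripper_width(): finger opening in mm.
- manip.read_finger_force(): force on a finger pad.
Only numpy, scipy, OpenCV 4.12 (cv2) and the standard library are available. Lean on these libraries where they do the work, as an engineer would, in place of code of your own. Each camera call takes 0.05 s, during which the arm holds its last target. There are 200 camera calls.

## Working session

There is one attempt and no reset: what is moved stays moved. The work goes in short steps, each a Python script; the robot and the scene stay as the last script left them, time stands still between calls to the robot, and variables do not carry over. Pictures are saved under pics/ and viewed, at most 10 in all, crops included, and the job is handed in when it is done.

```bash
ls; mkdir -p pics; cat > h.py <<'E'
import numpy as np, cv2
from scipy.spatial.transform import Rotation as Ro
from plant import manip as m
def pts(cam, depth, mask, pose=None):
    c=m.camera_model(cam); v,u=np.nonzero(mask&(depth>0)); z=depth[v,u].astype(float)
    P=np.c_[(u-c["cx"])/c["fx"]*z,(v-c["cy"])/c["fy"]*z,z]
    if cam=="wrist":
        M=np.array(c["mount"]); p,o=pose
        P=P@M[:3,:3].T+M[:3,3]; return P@Ro.from_euler('xyz',o).as_matrix().T+np.array(p)
    return (P-np.array(c["t"]))@np.array(c["R"])
E
python3 - <<'E'
from h import *
for cam in ("scene","top"):
    im,d=m.capture(cam); cv2.imwrite(f"pics/{cam}0.png",im); np.save(f"{cam}_d.npy",d)
    for l in ("board","components","stand","jig","lever","handle","connector","spool","tip_cleaner","screwdriver"):
        for r in m.regions_of(cam,l):
            P=pts(cam,d,r["region"])
            if len(P): print(cam,l,round(r["conf"],2),np.round(r["at"]),r["region"].sum(),np.median(P,0).round(),P.max(0).round(),P.min(0).round())
print(m.read_time(),m.read_orientation())
E
```

```text
pics
scene board 0.94 [198. 310.] 744 [ 717. -266.    7.] [ 760. -228.   17.] [ 667. -301.   -1.]
scene board 0.83 [211. 258.] 554 [ 585. -227.   29.] [ 629. -186.   39.] [ 507. -266.   -1.]
scene board 0.57 [192. 228.] 746 [ 441. -262.    9.] [ 492. -202.   22.] [ 364. -321.   -2.]
scene components 0.9 [190. 228.] 550 [ 436. -262.    9.] [ 483. -209.   22.] [ 383. -311.    4.]
scene components 0.86 [209. 257.] 394 [ 584. -227.   30.] [ 621. -195.   39.] [ 540. -259.   25.]
scene stand 0.41 [206. 270.] 112 [ 617. -238.   12.] [ 628. -220.   26.] [ 608. -255.    2.]
scene jig 0.96 [399. 236.] 5522 [608. 240.  14.] [714. 446. 132.] [410.  94.  -2.]
scene lever 0.86 [429. 193.] 408 [575. 308. 115.] [657. 446. 132.] [414. 288.  -1.]
scene lever 0.42 [210. 260.] 447 [ 583. -227.   29.] [ 624. -192.   39.] [ 501. -261.    1.]
scene handle 0.64 [429. 191.] 506 [574. 309. 112.] [666. 453. 132.] [353. 281.  -3.]
scene connector 0.95 [198. 310.] 743 [ 717. -265.    7.] [ 760. -228.   17.] [ 667. -301.   -1.]
scene connector 0.91 [208. 261.] 517 [ 586. -226.   29.] [ 629. -187.   39.] [ 512. -2
[... 1276 characters left out ...]
-4.]
top connector 0.82 [376. 147.] 686 [ 711. -265.    5.] [ 757. -229.   16.] [ 667. -302.   -4.]
top connector 0.56 [369. 266.] 1284 [ 430. -258.    7.] [ 486. -199.   21.] [ 373. -316.   -6.]
top spool 0.66 [279. 135.] 422 [740. -27.  38.] [777.  -1.  43.] [718. -51.  -3.]
top tip_cleaner 0.87 [271. 284.] 613 [389. -17.  31.] [420.  15.  52.] [356. -46.  -1.]
top screwdriver 0.6 [425. 246.] 478 [ 485. -383.   21.] [ 599. -373.   29.] [ 436. -406.   -4.]
top screwdriver 0.6 [358. 205.] 701 [ 580. -226.   27.] [ 628. -188.   38.] [ 537. -269.   -2.]
top screwdriver 0.23 [164. 198.] 8586 [580. 235.  11.] [713. 375. 135.] [454.  95.  -6.]
1.1 [-3.14157225e+00  2.80802966e-05  3.08734848e-01]
```

```bash
python3 -c "
import cv2,numpy as np
a=cv2.imread('pics/scene0.png');b=cv2.imread('pics/top0.png')
cv2.imwrite('pics/scene_v.png',a)
cv2.imwrite('pics/top_v.png',cv2.resize(b[100:320,60:460],(800,440),interpolation=cv2.INTER_CUBIC))"
```

```text
(no output)
```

View pics/scene0.png

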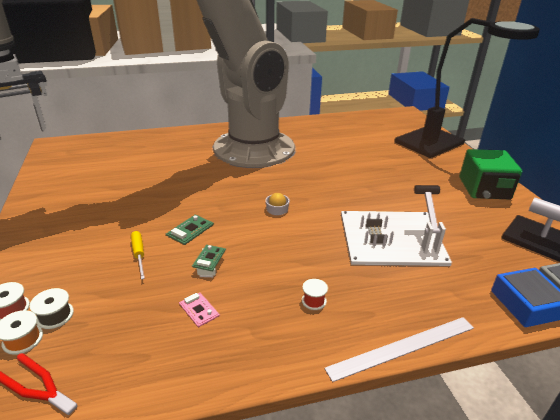

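View pics/top_v.png

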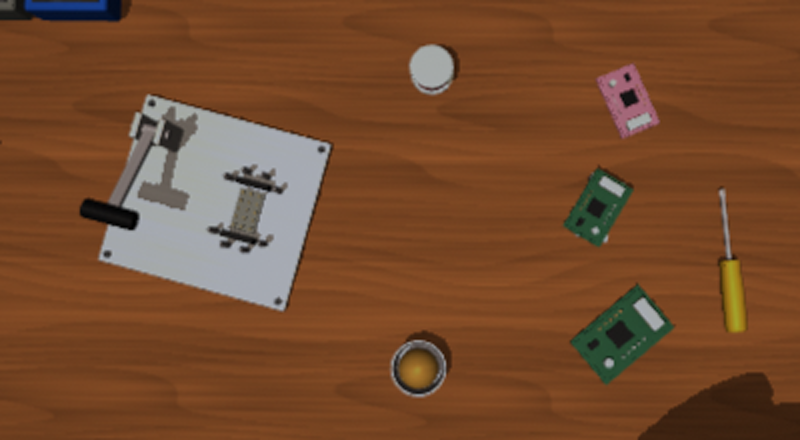

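The candidates for the board, by top-image pixel, are a pink board (373,150), a small green one on the stand (359,203) and a big green one flat on the table (370,267). I choose the small green one on the stand. Its white connector is at its far end. The jig is on the left, with the lever pivot away from the robot. Next I'll check both from close up with the wrist camera.

```bash
cat >> h.py <<'E'
def look(name):
    pose=(m.read_position(),m.read_orientation()); im,d=m.capture("wrist"); cv2.imwrite(f"pics/{name}.png",im)
    np.savez(f"{name}.npz",im=im,d=d,p=pose[0],o=pose[1]); return im,d,pose
def rect(P):
    (c,s,a)=cv2.minAreaRect(P[:,:2].astype(np.float32)); b=cv2.boxPoints((c,s,a))
    e=max((b[1]-b[0],b[2]-b[1]),key=np.linalg.norm); y=np.arctan2(e[1],e[0]); y=(y+np.pi/2)%np.pi-np.pi/2
    return np.round(c,1),np.round(s,1),round(float(y),4)
E
python3 - <<'E'
from h import *
M=np.array(m.camera_model("wrist")["mount"]); print(M.round(2))
for y in (-.5,-.5+np.pi):
    print(y,m.inverse_kinematics([580,-226,230],[np.pi,0,y]),m.inverse_kinematics([600,200,230],[np.pi,0,y+.2]))
yaw=-.5; R=Ro.from_euler('xyz',[np.pi,0,yaw]).as_matrix()
# place camera so optical axis hits board
f=R@M[:3,:3]@[0,0,1]; o=R@M[:3,3]; h=200-30
s=-(h+o[2])/f[2]; off=o+s*f
p=np.array([580,-226,0])-[off[0],off[1],-200]; print(p)
m.move_ptp(list(p),[np.pi,0,yaw])
im,d,pose=look("w1")
for l in ("board","components","stand","connector"):
    for r in m.regions_of("wrist",l):
        P=pts("wrist",d,r["region"],pose)
        print(l,round(r["conf"],2),np.round(r["at"]),r["region"].sum(),np.median(P,0).round(1),rect(P))
print(m.read_time())
E
```

```text
[[   0.     -0.96   -0.28   83.04]
 [   1.      0.     -0.     -0.96]
 [   0.     -0.28    0.96 -179.91]
 [   0.      0.      0.      1.  ]]
-0.5 [ 0.30863747  0.32203661 -0.051223    1.69769901  0.01798436  1.12231406
 -1.81855155] [ 0.11960985  0.42373198 -0.72225905  1.64297317  0.2973749   1.18808569
 -2.54179442]
2.641592653589793 [ 0.68022105  0.36727085 -0.53056397  1.67423429  0.19999831  1.15445423
  1.16826124] [ 0.29443426  0.51027082 -0.99558834  1.63325748  0.44727402  1.24543377
  0.48128155]
[ 597.92204607 -236.91086625  200.        ]
board 0.87 [284. 206.] 3712 [ 580.9 -226.2   28.4] (array([ 574.8, -223. ]), array([53.3, 90.9]), -0.5746)
board 0.58 [259.  71.] 4633 [ 712.8 -264.4    6.3] (array([ 712. , -263.9]), array([82.5, 52.5]), 0.4046)
board 0.56 [365. 310.] 3367 [ 427.6 -246.4    8.1] (array([ 464.7, -280. ]), array([ 96.8, 205.5]), -0.5547)
components 0.74 [365. 312.] 2721 [ 425.  -247.     8.4] (array([ 468. , -263.7]), array([ 68.4, 189.1]), -0.4546)
components 0.66 [256.  70.] 3755 [ 712.6 -264.3    6.6] (array([ 712.4, -264.6]), array([75.3, 46.3]), 0.4143)
components 0.59 [286. 209.] 3047 [ 580.8 -225.8   28.6] (array([ 579.2, -225.4]), array([44.3, 75.3]), -0.5182)
stand 0.71 [290. 166.] 122 [ 611.4 -243.4   10.5] (array([ 576.5, -244.1]), array([22.6, 82.2]), -0.0206)
connector 0.81 [289. 210.] 3685 [ 581.1 -226.3   28.4] (array([ 579.1, -224.7]), array([53.3, 81.8]), -0.5701)
connector 0.73 [253.  71.] 4575 [ 712.9 -264.3    6.3] (array([ 712.2, -263.8]), array([81.7, 51.5]), 0.4191)
connector 0.56 [361. 311.] 3382 [ 427.9 -246.4    8.1] (array([ 458.8, -273.4]), array([100.6, 192.8]), -0.4918)
connector 0.55 [463. 209.] 2357 [ 491.7 -381.4   23.1] (array([ 519.7, -382.5]), array([167.4,  24.9]), 0.0872)
3.3833
```

View pics/w1.png

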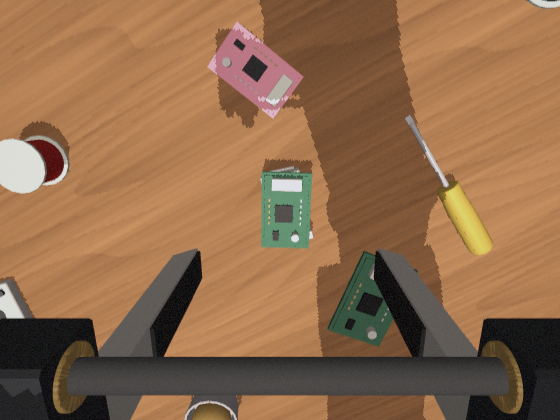

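The chosen board is at (287,209), small and green on the stand with its white connector at the top of the image. Pink is at (256,70) and the larger green one at (368,300). Next I refine its pose, grasp it and lift.

```bash
cat >> h.py <<'E'
def boardpose(d,pose,im,guess,z0,z1,rad=62):
    hsv=cv2.cvtColor(im,cv2.COLOR_BGR2HSV)
    P=pts("wrist",d,np.ones(d.shape,bool),pose)
    G=hsv.reshape(-1,3)[(d>0).ravel()]
    near=np.linalg.norm(P[:,:2]-guess,axis=1)<rad
    k=near&(P[:,2]>z0)&(P[:,2]<z1)
    return P[k],G[k]
E
python3 - <<'E'
from h import *
w=np.load("w1.npz"); d=w["d"]; pose=(w["p"],w["o"])
for z0,z1 in((20,45),(22,28),(24,45)):
    P,G=boardpose(d,pose,w["im"],[580,-226],z0,z1); print(len(P),rect(P), np.percentile(P[:,2],[5,50,95]))
P,G=boardpose(d,pose,w["im"],[580,-226],15,45)
g=(G[:,0]>55)&(G[:,0]<95)&(G[:,1]>80); print('green',g.sum(),rect(P[g]),np.median(P[g],0)); g2=g&(P[:,2]<28)&(P[:,2]>22); print(rect(P[g2]))
for y in (-.52,-.52+np.pi):
    q=m.inverse_kinematics([582,-227,16],[np.pi,0,y]); print(np.round(q,2) if q else q)
E
```

```text
3744 (array([ 578.7, -226.2]), array([53.8, 82.4]), -0.5022) [26.10186305 28.3399752  35.7701438 ]
1437 (array([ 578.4, -226.1]), array([53.8, 81.8]), -0.5042) [25.36041218 27.27806741 27.92748318]
3688 (array([ 578.5, -225.6]), array([51.5, 80.7]), -0.5255) [26.3133416  28.36217256 35.77997216]
green 1943 (array([ 579.6, -225.5]), array([48.4, 79.1]), -0.5198) [ 579.54889353 -226.29647766   28.02648108]
(array([ 579.6, -225.5]), array([48.4, 79. ]), -0.5198)Traceback (most recent call last):
  File "<stdin>", line 8, in <module>
ValueError: The truth value of an array with more than one element is ambiguous. Use a.any() or a.all()
```

```bash
python3 - <<'E'
from h import *
yaw=-.521; a=[np.pi,0,yaw]; x,y=584.2,-229
m.move_gripper(72,15)
m.move_ptp([x,y,70],a); m.move_linear([x,y,15],max_speed=80)
print(np.round(m.read_contact_force(),1), m.read_position())
m.move_gripper(40,15); print(m.read_gripper_width(),m.read_finger_force())
m.move_linear([x,y,180]); print(m.read_gripper_width(),m.read_finger_force(),m.read_time(),np.round(m.read_q(),2))
# jig viewing pose: nest about 110 mm ahead (tool x)
yj=-.28; n=np.array([590,200])
nest=n-70*np.array([np.cos(yj),np.sin(yj)])
q=m.inverse_kinematics([*nest,230],[np.pi,0,yj]); print(nest,None if q is None else np.round(q,2))
if q is not None:
    m.move_ptp([*nest,230],[np.pi,0,yj]); look("w2"); print(m.read_time(),m.read_gripper_width())
E
```

```text
[-1.1  0.5  0.9] [ 584.4070359  -229.05806693   15.18697695]
49.65043249933865 14.99345988035202
49.63011071874341 14.994814395904541 7.0833 [ 0.29  0.37 -0.02  1.74  0.01  1.03 -1.83]
[522.72611932 219.3448954 ] [-0.28  0.24 -0.28  1.81  0.07  1.1  -2.43]
8.8 49.40807507784493
```

View pics/w2.png

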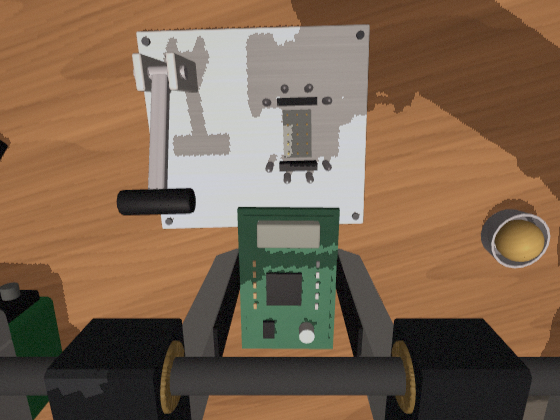

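The board is held with its connector away from the robot, top edge at row 208 and centred on column 288. The nest is at about (298,133), between ledges at rows 101 and 165, with the pivot at the top. I'll fit both poses.

```bash
python3 - <<'E'
from h import *
w=np.load("w2.npz"); d=w["d"]; im=w["im"]; pose=(w["p"],w["o"]); print(pose)
P=pts("wrist",d,np.ones(d.shape,bool),pose); v,u=np.nonzero(d>0); C=im.reshape(-1,3)[(d>0).ravel()].astype(int)
hsv=cv2.cvtColor(im,cv2.COLOR_BGR2HSV).reshape(-1,3)[(d>0).ravel()]
k=(P[:,2]>5)&(P[:,2]<19)&(hsv[:,1]<60)&(v<235)&(u>120)&(u<400)
c,s,y=rect(P[k]); print("plate",k.sum(),c,s,y,np.median(P[k],0)); 
(c2,s2,a)=cv2.minAreaRect(P[k][:,:2].astype(np.float32)); 
b=cv2.boxPoints((c2,s2,a)); print(b.round(1))
yj=y-np.pi/2 if y>0.8 else (y if abs(y)<.8 else y+np.pi/2)
ex=np.array([np.cos(yj),np.sin(yj)]); ey=np.array([-ex[1],ex[0]])
n=c-42.5*ey; print("yaw",yj,"nest from plate",n)
# nest features
L=np.c_[(P[:,:2]-n)@ex,(P[:,:2]-n)@ey]
k=(np.abs(L)<60).all(1)&(P[:,2]>27)&(P[:,2]<41)&(C.max(1)<60)
for sg in(-1,1):
    kk=k&(L[:,0]*sg>20)&(L[:,0]*sg<40)&(np.abs(L[:,1])<24)&(v<205); print("ledge",sg,kk.sum(),L[kk].mean(0),rect(P[kk]),np.median(P[kk][:,2]))
kk=(np.abs(L)<56).all(1)&(P[:,2]>40)&(P[:,2]<60)&(v<205)
mask=np.zeros(d.shape,np.uint8); mask[v[kk],u[kk]]=1
N,lab,st,ce=cv2.connectedComponentsWithStats(mask)
for i in range(1,N):
    t=lab[v,u]==i
    if st[i,4]>4: print("pin",st[i,4],ce[i].round(),L[t].mean(0).round(1),P[t][:,2].max().round(1))
# held board in tool frame
g=(hsv[:,0]>50)&(hsv[:,0]<95)&(hsv[:,1]>80)&(v>200)&(v<352)&(u>225)&(u<350)
T=(P-pose[0])@Ro.from_euler('xyz',pose[1]).as_matrix()
print("board tool",g.sum(),rect(T[g]),np.median(T[g],0), np.percentile(T[g][:,2],[2,98]))
kk=g; A=np.c_[T[g][:,:2],np.ones(g.sum())]; print("plane",np.linalg.lstsq(A,T[g][:,2],rcond=None)[0])
E
```

```text
(array([523.32337821, 217.92011736, 229.76699936]), array([ 3.14100968e+00,  4.59683244e-05, -2.82129088e-01]))
plate 35146 [581.6 235.3] [234.5 209.9] 1.3176 [594.41470525 224.22851066  12.80351455]
[[450.6 148.1]
 [653.8  95.5]
 [712.5 322.5]
 [509.4 375.1]]
yaw -0.25319632679489645 nest from plate [570.95376484 194.15504069]
ledge -1 117 [-30.32779666  -3.33091728] (array([541.2, 201.6]), array([38.3,  3.6]), 1.3014) 34.31690888060251
ledge 1 270 [33.12478165 -0.15067857] (array([603. , 186.1]), array([38.9,  6.6]), 1.317) 34.754124053352285
pin 50 [284.  88.] [44.9 12.1] 49.3
pin 51 [309.  88.] [ 45.1 -11.8] 49.4
pin 45 [328. 100.] [ 32.7 -29.8] 49.0
pin 50 [266. 102.] [32.6 30.2] 49.1
pin 38 [328. 167.] [-32.5 -29.8] 48.6
pin 38 [269. 169.] [-32.7  30.4] 49.3
pin 38 [287. 180.] [-44.9  12.1] 49.7
pin 38 [310. 180.] [-45.  -11.8] 48.7
board tool 9414 (array([-6.3, -0.8]), array([80.6, 51.4]), 0.0008) [ -2.95829693  -0.30654804 -12.65792578] [-14.09760903 -10.35372174]
plane [ 6.23746473e-03  1.35687411e-03 -1.26252939e+01]
```

```bash
cat >> h.py <<'E'
yj=-.2532; ex=np.array([np.cos(yj),np.sin(yj)]); ey=np.array([-ex[1],ex[0]]); nest=np.array([570.95,194.3])
def J(x,y,z): return [*(nest+x*ex+y*ey),z]
def jp():
    p=np.array(m.read_position()); return np.r_[(p[:2]-nest)@ex,(p[:2]-nest)@ey,p[2]].round(2),np.round(m.read_orientation(),4)
E
python3 - <<'E'
from h import *
a=[np.pi,0,yj]
m.move_ptp(J(6.3,-.8,170),a); print(np.round(m.read_q(),2)); m.move_linear(J(6.3,-.8,64),max_speed=90)
m.pause(.3); print(jp(),np.round(m.read_contact_force(),1),m.read_gripper_width())
look("w3"); print(m.read_time())
w=np.load("w3.npz"); d=w["d"]; im=w["im"]; pose=(w["p"],w["o"])
P=pts("wrist",d,np.ones(d.shape,bool),pose); v,u=np.nonzero(d>0)
hsv=cv2.cvtColor(im,cv2.COLOR_BGR2HSV).reshape(-1,3)[(d>0).ravel()]
L=np.c_[(P[:,:2]-nest)@ex,(P[:,:2]-nest)@ey]
g=(hsv[:,0]>50)&(hsv[:,0]<95)&(hsv[:,1]>80)&(v>200)&(v<360)&(u>215)&(u<360)
Q=np.c_[L[g],P[g][:,2]]; print("board",rect(Q),np.median(Q[:,2]))
kk=(np.abs(L)<56).all(1)&(P[:,2]>40)&(P[:,2]<53)
mask=np.zeros(d.shape,np.uint8); mask[v[kk],u[kk]]=1
N,lab,st,ce=cv2.connectedComponentsWithStats(mask)
for i in range(1,N):
    t=kk&(lab[v,u]==i)
    if st[i,4]>4: print("pin",st[i,4],ce[i].round(),L[t].mean(0).round(1),P[t][:,2].max().round(1))
E
```

```text
[-0.23  0.37 -0.25  1.78  0.1   1.01 -2.34]
(array([ 6.39, -0.71, 64.25]), array([-3.1414e+00, -3.0000e-04, -2.5320e-01])) [ 0.2 -0.2 -1.1] 49.49539214855344
10.9083
board (array([0.2, 0. ]), array([52.2, 80.4]), -0.0032) 76.89556565683367
pin 125 [267. 183.] [46.1 11.8] 50.0
pin 121 [308. 183.] [ 46.2 -11.7] 49.6
pin 110 [340. 203.] [ 34.2 -30. ] 49.2
pin 108 [235. 203.] [34.2 30. ] 50.3
pin 58 [238. 305.] [-31.5  30.8] 50.2
pin 62 [337. 305.] [-31.4 -30.9] 49.5
```

View pics/w3.png

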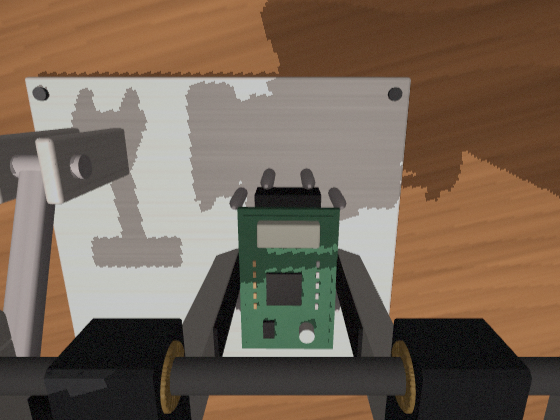

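Pins straddle the board evenly: (267,183), (308,183), (235,203) and (340,203) against the board edge at row 208. There may be an x offset of about 1 mm, so I check it using pin tips only.

```bash
python3 - <<'E'
from h import *
for n in("w2","w3"):
    w=np.load(n+".npz"); d=w["d"]; im=w["im"]; pose=(w["p"],w["o"])
    P=pts("wrist",d,np.ones(d.shape,bool),pose); v,u=np.nonzero(d>0); C=im.reshape(-1,3)[(d>0).ravel()].astype(int)
    L=np.c_[(P[:,:2]-nest)@ex,(P[:,:2]-nest)@ey]
    for px,py in [(sx*45.5,sy*12) for sx in(1,-1) for sy in (1,-1)]+[(sx*33,sy*30.5) for sx in(1,-1) for sy in (1,-1)]:
        k=(np.linalg.norm(L-[px,py],axis=1)<6)&(P[:,2]>46.5)&(P[:,2]<53)&((v<205) if n=="w2" else True)
        if k.sum()>2: print(n,(px,py),k.sum(),(np.median(L[k],0)-[px,py]).round(2),np.median(P[k][:,2]).round(1))
    k=(C.max(1)<60)&(P[:,2]>31)&(P[:,2]<39)&(np.abs(L[:,1])<15)&(L[:,0]>25)&(L[:,0]<45)
    print("ledge x",np.percentile(L[k][:,0],[2,50,98]).round(1))
    k=(P[:,2]>8)&(P[:,2]<18)&(C.min(1)>90)&(np.abs(L[:,1])<70); print("plate far edge",np.percentile(L[k][:,0],99.8))
E
```

```text
w2 (45.5, 12) 12 [-0.36  0.05] 48.1
w2 (45.5, -12) 11 [-0.15  0.36] 48.0
w2 (-45.5, 12) 11 [-0.31 -0.16] 47.3
w2 (-45.5, -12) 9 [0.08 0.33] 47.9
w2 (33, 30.5) 10 [-0.03 -0.25] 48.1
w2 (33, -30.5) 11 [ 0.03 -0.27] 47.3
w2 (-33, 30.5) 9 [0.28 0.16] 48.3
w2 (-33, -30.5) 8 [0.2  0.46] 47.4
ledge x [30.  33.1 36.3]
plate far edge 104.22437778778075
w3 (45.5, 12) 30 [ 0.24 -0.14] 48.0
w3 (45.5, -12) 25 [-0.08  0.01] 48.2
w3 (33, 30.5) 23 [ 0.32 -0.21] 48.2
w3 (33, -30.5) 25 [0.35 0.13] 48.2
w3 (-33, 30.5) 25 [ 0.93 -0.1 ] 47.7
w3 (-33, -30.5) 22 [0.74 0.17] 48.2
ledge x [29.6 33.7 37.1]
plate far edge 104.73187137188316
```

```bash
python3 - <<'E'
from h import *
m.move_linear(J(6.4,-.8,45),max_speed=50); f0=np.array(m.read_contact_force()); print(f0.round(1),jp()[0])
for z in np.arange(43,38.4,-.5):
    m.move_linear(J(6.4,-.8,z),max_speed=25); f=np.array(m.read_contact_force())-f0
    print(z,jp()[0],f.round(1))
    if f[2]>3: break
print(m.read_time()); look("w4")
E
```

```text
[-0.7 -0.  -0.7] [ 6.24 -0.85 44.66]
43.0 [ 6.45 -0.8  43.06] [ 0.5 -0.4  0. ]
42.5 [ 6.41 -0.82 42.54] [ 0.1 -0.8 -0.7]
42.0 [ 6.37 -0.82 41.98] [ 1.1  0.4 -0.1]
41.5 [ 6.4  -0.83 41.48] [ 0.2 -0.6  0.9]
41.0 [ 6.38 -0.82 40.94] [ 0.5 -0.6 -0.4]
40.5 [ 6.38 -0.81 40.47] [ 0.7 -0.1 -0.4]
40.0 [ 6.41 -0.81 39.97] [ 0.3 -0.6  0.3]
39.5 [ 6.4  -0.85 39.48] [ 0.3 -0.3  0.1]
39.0 [ 6.37 -0.8  38.97] [ 0.5  0.2 -0.4]
38.5 [ 6.36 -0.84 38.43] [0.7 0.1 0.3]
13.9417
```

```bash
python3 - <<'E'
from h import *
for n in ("w2","w3","w4"):
    w=np.load(n+".npz"); d=w["d"]; im=w["im"]; pose=(w["p"],w["o"])
    P=pts("wrist",d,np.ones(d.shape,bool),pose); v,u=np.nonzero(d>0)
    hsv=cv2.cvtColor(im,cv2.COLOR_BGR2HSV).reshape(-1,3)[(d>0).ravel()]
    g=(hsv[:,0]>50)&(hsv[:,0]<95)&(hsv[:,1]>80)&(v>200)&(v<360)&(u>215)&(u<360)
    T=(P-pose[0])@Ro.from_euler('xyz',pose[1]).as_matrix()
    A=np.c_[T[g][:,:2],np.ones(g.sum())]; print(n,rect(T[g]),np.linalg.lstsq(A,T[g][:,2],rcond=None)[0].round(4),np.percentile(P[g][:,2],[2,20,50,80,98]).round(1))
print(m.read_gripper_width(),m.read_finger_force(),np.round(m.read_contact_force(),1),m.read_ft_torque())
E
```

```text
w2 (array([-6.3, -0.4]), array([80.6, 52.3]), 0.0008) [ 3.70000e-03  2.00000e-03 -1.28511e+01] [240.1 241.5 242.4 243.  244. ]
w3 (array([-6.1, -0.7]), array([80.4, 52.1]), 0.0033) [ 4.30000e-03  1.90000e-03 -1.28409e+01] [74.6 76.  76.9 77.5 78.4]
w4 (array([-6.4, -0.7]), array([80.5, 52.1]), 0.0074) [ 1.39000e-02  4.10000e-03 -1.27213e+01] [48.3 50.2 51.1 51.7 52.7]
49.51771878213217 14.994768351316452 [-1.2 -0.7 -0.8] [0.04198559 0.02358874 0.03807106]
```

View pics/w4.png

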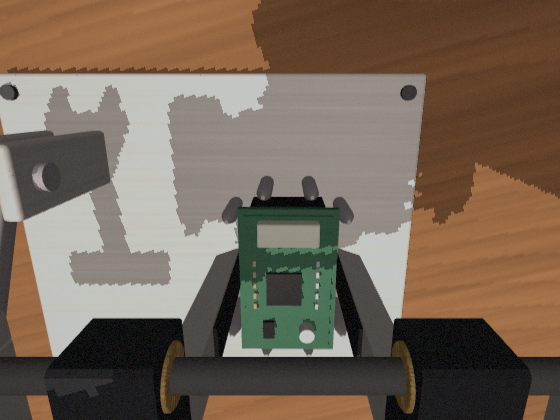

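The board is still 11 mm above the ledges: the fingertips hang below it, so seating happens at a TCP z of about 27. It's entering cleanly between the pins, so I carry on down.

```bash
python3 - <<'E'
from h import *
f0=np.array(m.read_contact_force())
for z in [36,34,32,30,29,28.5,28,27.5,27,26.6,26.2,25.8]:
    m.move_linear(J(6.5,-.8,z),max_speed=30); f=np.mean([m.read_contact_force() for _ in range(3)],0)-f0
    print(z,jp()[0],f.round(1))
    if f[2]>2.5 or np.hypot(*f[:2])>6: break
print(m.read_time(),m.read_gripper_width()); look("w5")
w=np.load("w5.npz"); d=w["d"]; im=w["im"]; pose=(w["p"],w["o"])
P=pts("wrist",d,np.ones(d.shape,bool),pose); v,u=np.nonzero(d>0)
hsv=cv2.cvtColor(im,cv2.COLOR_BGR2HSV).reshape(-1,3)[(d>0).ravel()]
g=(hsv[:,0]>50)&(hsv[:,0]<95)&(hsv[:,1]>80)&(v>200)&(v<360)&(u>215)&(u<360)
T=(P-pose[0])@Ro.from_euler('xyz',pose[1]).as_matrix()
A=np.c_[T[g][:,:2],np.ones(g.sum())]; print(rect(T[g]),np.linalg.lstsq(A,T[g][:,2],rcond=None)[0].round(4),np.percentile(P[g][:,2],[2,20,50,80,98]).round(1))
E
```

```text
36 [ 6.35 -0.89 35.77] [2.2 0.8 0.5]
34 [ 6.42 -0.86 33.85] [ 1.6  0.6 -0.2]
32 [ 6.43 -0.85 31.87] [1.3 0.4 0.3]
30 [ 6.41 -0.85 29.86] [1.3 0.9 0.1]
29 [ 6.45 -0.86 28.92] [0.8 1.  0.1]
28.5 [ 6.51 -0.77 28.52] [ 1.2 -0.4 -0.9]
28 [ 6.49 -0.83 27.99] [ 0.8  1.1 -0.1]
27.5 [ 6.44 -0.81 27.43] [1.3 0.2 0.8]
27 [ 6.57 -0.78 27.31] [-1.  -0.   5.8]
16.2417 49.81291340361816
(array([-6.1, -0.8]), array([80.4, 52.2]), 0.0116) [ 9.40000e-03  7.70000e-03 -1.29172e+01] [37.5 39.1 40.  40.6 41.7]
```

```bash
python3 - <<'E'
from h import *
m.move_gripper(66); m.move_linear(J(6.5,-.8,60),max_speed=50); m.move_linear(J(6.5,-.8,185),max_speed=150)
look("w6"); print(m.read_time())
w=np.load("w6.npz"); d=w["d"]; im=w["im"]; pose=(w["p"],w["o"])
P=pts("wrist",d,np.ones(d.shape,bool),pose); v,u=np.nonzero(d>0)
hsv=cv2.cvtColor(im,cv2.COLOR_BGR2HSV).reshape(-1,3)[(d>0).ravel()]
L=np.c_[(P[:,:2]-nest)@ex,(P[:,:2]-nest)@ey]
g=(hsv[:,0]>50)&(hsv[:,0]<95)&(hsv[:,1]>80)&(np.abs(L)<60).all(1)
Q=np.c_[L[g],P[g][:,2]]; A=np.c_[Q[:,:2],np.ones(g.sum())]
print(rect(Q),np.linalg.lstsq(A,Q[:,2],rcond=None)[0].round(4),np.percentile(Q[:,2],[2,50,98]))
for z in(150,81):
    for dy in (0,np.pi):
        q=m.inverse_kinematics(J(-55,120,z),[np.pi,0,yj+dy]); print(z,dy,None if q is None else np.round(q,2))
E
```

```text
18.6167
(array([ 0.2, -0.1]), array([111.3,  79.9]), 1.5668) [ 2.79620e+00 -4.01000e-02  9.00818e+01] [ 37.94570452  40.55680955 304.31520291]
150 0 [-0.42  0.43 -0.29  1.73  0.14  1.   -2.58]
150 3.141592653589793 [-0.    0.56 -0.87  1.71  0.47  1.1   0.3 ]
81 0 [-0.43  0.51 -0.27  1.78  0.17  0.87 -2.6 ]
81 3.141592653589793 [-0.02  0.64 -0.85  1.76  0.56  1.    0.23]
```

View pics/w6.png

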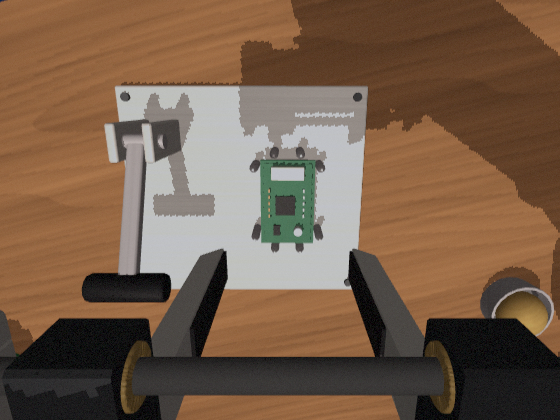

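The board sits squarely between all eight pins at (288,202), with the connector (288,174) towards the pivot. Now the lever. First I check where the handle is, then push along its arc.

```bash
python3 - <<'E'
from h import *
w=np.load("w6.npz"); d=w["d"]; pose=(w["p"],w["o"])
P=pts("wrist",d,np.ones(d.shape,bool),pose); L=np.c_[(P[:,:2]-nest)@ex,(P[:,:2]-nest)@ey,P[:,2]]
k=(abs(L[:,0]+44)<25)&(abs(L[:,1]-120)<45)&(L[:,2]>105)&(L[:,2]<145); print("handle",L[k].min(0).round(1),L[k].max(0).round(1),np.median(L[k],0).round(1))
m.move_gripper(0,20); a=[np.pi,0,yj]
m.move_ptp(J(-44,120,165),a)
f0=np.array(m.read_contact_force())
for t in [.50,.44,.35,.25,.15,.08,.04,0]:
    m.move_linear(J(60-115*np.cos(t),120,81+115*np.sin(t)),max_speed=60)
    print(t,jp()[0],(np.mean([m.read_contact_force() for _ in range(3)],0)-f0).round(1))
look("w7"); print(m.read_time(),m.read_gripper_width())
im,d=m.capture("scene"); cv2.imwrite("pics/scene1.png",cv2.resize(im[140:280,320:480],(800,700))[:600]); 
E
```

```text
handle [-53.6  89.6 106.2] [-19.1 149.6 132.3] [-38.  117.3 127.3]
0.5 [-40.89 120.   136.05] [ 0.1  0.7 -1.5]
0.44 [-44.28 120.14 129.98] [ 0.  -0.5  0.7]
0.35 [-48.28 120.25 120.59] [-1.6  1.2  3.1]
0.25 [-51.39 120.31 109.85] [-1.3  1.1  3. ]
0.15 [-53.56 120.28  98.7 ] [-1.5  1.4  5. ]
0.08 [-54.31 120.27  90.83] [-0.9  1.8  4.2]
0.04 [-54.58 120.31  86.3 ] [-0.5  2.4  5.3]
0 [-54.69 120.34  81.74] [-1.2  2.8  5.6]
23.0167 0.7062028898350574
```

View pics/scene1.png

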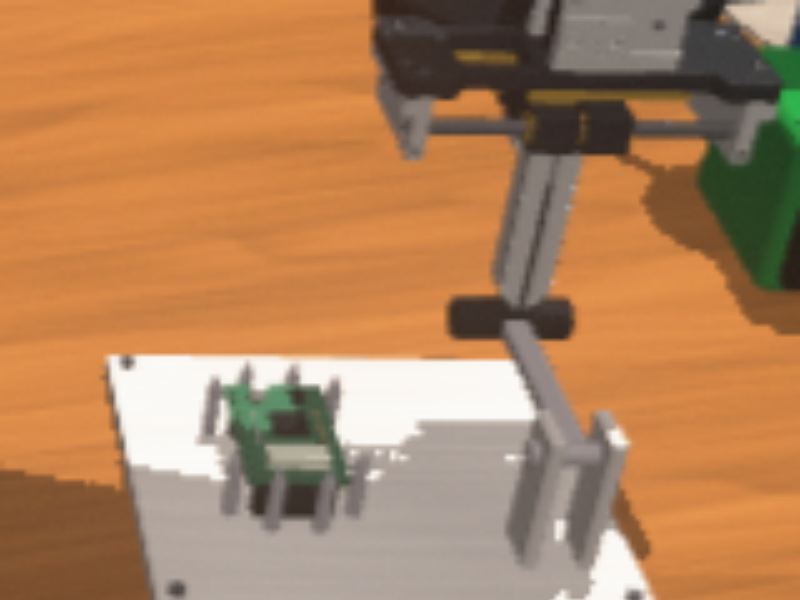

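View pics/w7.png

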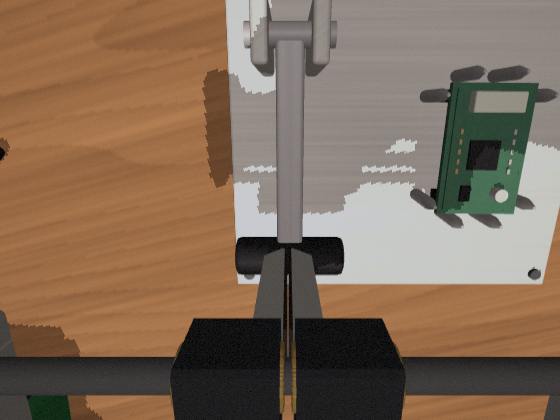

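The lever is almost level: handle at (290,256) under the closed fingers, board still seated. I measure the bar's slope, trim out the remaining 0.7 mm and hand in.

```bash
cat > fin.py <<'E'
from h import *
def slope(n):
    w=np.load(n+".npz"); d=w["d"]; pose=(w["p"],w["o"]); v,u=np.nonzero(d>0)
    P=pts("wrist",d,np.ones(d.shape,bool),pose); L=np.c_[(P[:,:2]-nest)@ex,(P[:,:2]-nest)@ey,P[:,2]]
    k=(abs(L[:,1]-120)<5)&(L[:,0]>-38)&(L[:,0]<40)&(L[:,2]>55)&(L[:,2]<110)
    print(n,k.sum(),np.polyfit(L[k][:,0],L[k][:,2],1).round(4))
slope("w7")
p=jp()[0]; m.move_linear(J(-55,120,80.3),max_speed=20); m.pause(.3)
print(jp()[0],np.round(m.read_contact_force(),1)); look("w8"); slope("w8"); print(m.read_time())
E
python3 fin.py
```

```text
w7 2958 [-5.7000e-03  7.6082e+01]
[-54.72 120.33  81.21] [-2.7  2.7  6.2]
w8 2965 [-8.0000e-04  7.5782e+01]
23.6667
```

```bash
python3 -c "
from h import *
m.pause(.3); print(jp()[0]); print(m.finish_job())"
```

```text
[-54.74 120.35  81.2 ]
the job is handed in; nothing more can be done
None
```

The small green board is in the nest with its connector towards the pivot, the lever is held level (bar slope about 0.001 rad), and the job was handed in at about 24 s; no verdict came back.

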